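# Clamp a plaster jaw model in the inclined sectioning jig

### The job

Lay the white plaster jaw model flat on the sloping bed of the jig, teeth up and with its straight heel edge downhill, fully home against both heel pins and the side pin. Then swing the clamp handle (red ball knob) down over centre until it locks on its stop, so that the rubber pad holds the model there, and let go. Leave the tan model, the tub, the handpiece and the wax spatula where they are.

Things in the scene. Friction and masses are not known exactly. Their poses are not given: they have to be found in the camera images.
- jaw_white: white plaster jaw model, loose, 75 x 67 mm, 32 high over the teeth, 0.08-0.15 kg. Origin: centre of its underside; z up through the teeth, y from heel to front teeth. Only the base, 13 mm high, is solid to the fingers. Grip it low across the straight heel edge (y = -33.5, x -27 to 27) and the short front edge (y = +33.5, x -9 to 9), 67 mm apart. Its widest corners are at x = +-37.4, y = -14.7
- jaw_front (a point): point on the white model by its front teeth: 30 mm from its origin along +y, 6 mm up
- jaw_tan: tan plaster jaw model of the same shape and size, loose; a bystander
- bed: fixed pale aluminium bed of the jig, tilted 30 degrees, low edge towards the robot, dark grey where the model lies. Its frame is the pose of the white model's frame when the model is home: origin on the surface (55 mm above the bench), z square off the bed, y uphill, x to the right seen from the low side. The plate spans x -275 to 55, y -62 to 58 mm. The model may or may not slide on it
- heel_pins (a point): point midway between the tops of the two fixed heel pins, at (0, -37, 10) mm of the bed. The pins, 7 mm thick and 10 mm high, stand at x = -24 and 24; the 41 mm between them leaves room for a finger on the heel. At home the heel edge touches both
- side_pin (a point): top of the fixed side pin, 7 mm thick, 10 mm high, at (40.9, -17, 10) mm of the bed. At home the model's right corner touches it
- clamp_handle (a joint): angle of the clamp handle, rad. At the start about 1.2-1.3: handle and arm up. 0: down on its stop, locked. The pad meets the model at about 0.3-0.35 (its spindle is set differently each time), where a freed handle sinks to; from there it resists, most at about 0.25 (3 to 6 N at the knob), hardly near dead centre, 0.07. Short of that it stays or springs back; beyond it snaps to the stop
- handle_knob (a point): centre of the red ball knob, 30 mm across, on the end of the clamp handle (a steel rod 10 mm thick), 118 mm from the hinge. With the joint at q it lies at x = -118 cos(0.15 + q), z = 118 sin(0.15 + q) mm from the hinge, in the bed's axes. Pinched from above along the bed's y, the ball can turn between the finger pads
- handle_hinge (a point): hinge of the clamp handle, fixed at (-162, -6, 44) mm of the bed's frame; its axis is the bed's y. The clamp stands on the bed left of the model in the plane y = -6, its foot from x = -180 to -88; with the handle up, its arm stands above x = -140 to -75
- pad: black rubber pad under the tip of the clamp arm, 17 mm wide, 12 high; origin: centre of its pressing face. Shut on a model at home it presses near (0, -6) mm of the bed with 11 to 15 N
- tub: white plastic tub with a blue lid, 56 mm wide, 60 high, loose; a bystander at the back left
- handpiece: white grinding handpiece, 205 mm long, loose; a bystander lying at the front edge, left
- wax_spatula: wax spatula with a brown handle, 166 mm long, loose; a bystander lying to the right of the models

How it is judged:
On the way:
1. the white model lies flat on the bed, home against the three pins, while the clamp is still open (x of jaw_white in the frame of bed between -0.002 and 0.002 m and y of jaw_white in the frame of bed between -0.002 and 0.002 m and z of jaw_white in the frame of bed between -0.002 and 0.002 m and angle between the z axis of jaw_white and the z axis of bed, either way round below 0.05 rad and angle between the y axis of jaw_white and the y axis of bed, either way round below 0.06 rad and y of jaw_front in the frame of bed above 0 m and value of joint clamp_handle above 0.6 rad), for 0.2 s.
At the end, for the whole second after the job is handed in: the white model lies home on the bed (its frame within 2 mm of the bed's along each axis, flat within 0.05 rad, square within 0.06 rad, heel downhill), the clamp handle is locked (below 0.03 rad) and the pad presses on the model with more than 6 N (x of jaw_white in the frame of bed between -0.002 and 0.002 m and y of jaw_white in the frame of bed between -0.002 and 0.002 m and z of jaw_white in the frame of bed between -0.002 and 0.002 m and angle between the z axis of jaw_white and the z axis of bed, either way round below 0.05 rad and angle between the y axis of jaw_white and the y axis of bed, either way round below 0.06 rad and y of jaw_front in the frame of bed above 0 m and value of joint clamp_handle below 0.03 rad and contact force between pad and jaw_white above 6 N and linear speed of jaw_white below 0.01 m/s); the robot touches nothing.
It fails at once if the tan model is moved by more than 20 mm (distance of jaw_tan from where it was at the start of the episode above 0.02 m).
It fails at once if the tub is moved by more than 20 mm (distance of tub from where it was at the start of the episode above 0.02 m).
It fails at once if the handpiece is moved by more than 20 mm (distance of handpiece from where it was at the start of the episode above 0.02 m).
It fails at once if the wax spatula is moved by more than 20 mm (distance of wax_spatula from where it was at the start of the episode above 0.02 m).
It also fails if it takes over 54 s, if anything falls off the work surface, if the arm or the gripper's body presses on something with over 40 N, if the wrist force passes 120 N, or if a joint passes its speed limit or range.

### The arm

A 6-joint arm with a two-finger parallel gripper is mounted at the origin on a cart in front of the work surface, level with it; the furniture and walls round the work are solid. World frame = base frame: x ahead of the robot, y to its left, z up, the work surface at z = 0. Lengths are in m, angles in rad, forces in N, time in s.
With the tool pointing down it reaches from about 0.3 to 0.775 m from the base axis. Payload 14.6 kg.
Tool frame: the origin (TCP) lies between the finger pads; the fingertips stand ctrl.tip_extent ahead of it and the grasp point (between the pads) lies 3 mm ahead of it (ctrl.tip_extent is the distance from the TCP to the fingertips, in m); z points along the fingers, y is the line along which they close (so a half turn about z gives the same grasp; the last joint's range is limited). The gripper opens to 94 mm and grips with 3 to 60 N. Pads are 16 mm wide; open, the fingers measure 119 mm over their backs; the gripper's body (75 mm by 177 mm) begins 78 mm behind the grasp point.
Start: joints at [-1.284, 0.3, 1.521, -0, 1.321, -0.067], TCP at [0.191, -0.516, 0.227] pointing down, gripper open.
Joint ranges: [-3.03, 3.03], [-0.79, 2.21], [0.23, 2.52], [-1.04, 4.18], [0, 3.07], [-2.55, 2.55]. Speed limits (rad/s): [2.22, 2.22, 2.57, 3.14, 3.14, 3.14].

### API

Orientations are given as [roll, pitch, yaw] about the fixed x, y, z axes, in that order (R = Rz(yaw) Ry(pitch) Rx(roll)).
In Python, from station import ctrl, viewer gives the robot as it stands (ctrl), with the cameras (viewer).
- The arm moves only by the shell command python3 shift.py 'ROWS' [OPENING] [FORCE]. ROWS is a JSON object whose key "motion" holds a list of rows, 1 to 10 of them, each of 6 numbers: dx, dy, dz in shares of the most that a row can go, 1 being 50 mm, then a rotation vector rx, ry, rz in units of 0.2 rad; each row shifts and turns the commanded pose from where the row before left it, along the tool's axes as they then stand; what a row does not reach is not made up. A row lasts 1/10 s, in which the tool goes at most 0.05 m and 0.15 rad, less where a joint would pass 70% of its speed; a pose out of reach is approached as far as the arm can. OPENING is the finger opening in m, set as the command begins (- or left out keeps the last). The fingers move at their own pace and stop on an object; FORCE is the grip in N (left out, the last holds). Time passes only in rows, so rows that do not move let the fingers close. It prints the time, the measured TCP pose, the force, the opening and the grip force at its end. Input that does not fit is refused with a message, and nothing moves.
- ctrl.get_obs(): the state, without advancing time (a new reading comes with each control period).
- viewer.camera(name): name is "scene" or "top"; returns a dict with "pixels" (384x512x3 uint8, blue, green, red), "fx", "fy", "cx", "cy" (pixels), "extrinsics" (4x4, takes a point from camera to world coordinates). Camera axes: x right, y up, looking along -z (the intrinsics and any distortion apply to the point x, -y, -z); pixel columns grow to the right and rows downward; lengths in m; the calibration is good to about 2 mm. A picture is of the moment at which its call begins. There is no depth.
- ctrl.hand_in(): hands the job in; it is judged then, once.
The state is a dict: "time_s": time; "qpos": joint angles; "joint_vel": joint speeds; "tau": joint torques, N m; "ee_pos": TCP position; "eef_rot": TCP orientation; "force": force on the tool from outside, world axes, zero at the start; "moment": the same for the moment, N m; "grip_width": finger opening in m; "grip_force": force on a finger pad.
Only numpy, scipy, OpenCV 4.12 (cv2) and the standard library are available. Lean on these libraries where they do the work, as an engineer would, in place of code of your own. Each camera call takes 0.05 s, during which the arm holds its last target. There are 200 camera calls.

## Working session

There is one attempt and no reset: what is moved stays moved. The work goes in short steps, Python scripts to look and compute and a shell command to move; the robot and the scene stay as the last step left them, time stands still between calls to the robot, and variables do not carry over. Pictures are saved under pics/ and viewed, at most 12 in all, crops included, and the job is handed in when it is done.

```bash
ls; mkdir -p pics
python3 - <<'E'
from station import ctrl, viewer
import cv2,numpy as np
print(ctrl.tip_extent, ctrl.get_obs())
for n in("scene","top"):
    c=viewer.camera(n); cv2.imwrite(f"pics/{n}0.png",c["pixels"]); np.savez(f"{n}0.npz",**c)
    print(n,c["fx"],c["fy"],c["cx"],c["cy"],np.round(c["extrinsics"],4).tolist(),[k for k in c])
E
```

```text
pics
shift.py
station.py
0.022 {'time_s': 0.0, 'qpos': array([-1.28360242e+00,  3.00481202e-01,  1.52157947e+00,  7.90101310e-07,
        1.32069875e+00, -6.65760414e-02]), 'joint_vel': array([-0.00025414,  0.00208362,  0.00033109,  0.00095987, -0.00032575,
        0.00053735]), 'tau': array([ 1.40799177e-03, -5.31808341e+01, -3.52728868e+01,  7.08673079e-02,
        2.44989916e-02, -8.32584715e-05]), 'ee_pos': array([ 0.19048281, -0.51570921,  0.22688146]), 'eef_rot': array([-3.14042853e+00, -7.83845237e-05,  3.53769711e-01]), 'force': array([ 0.87152075, -0.52787339,  1.12208336]), 'moment': array([ 0.02910931, -0.02137268,  0.05155452]), 'grip_force': 0.0, 'grip_width': 0.09396042285855015}
scene 449.9977905767763 449.9977905767763 253.60439941319189 193.10553337951563 [[-0.7868, -0.4468, 0.4257, 1.2629], [0.6171, -0.5577, 0.5552, 0.9335], [-0.0106, 0.6995, 0.7145, 1.3795], [0.0, 0.0, 0.0, 1.0]] ['pixels', 'fx', 'fy', 'cx', 'cy', 'extrinsics']
top 479.25719262904175 479.25719262904175 245.7714759619092 201.5962298343159 [[0.0131, 0.9927, -0.1198, 0.3571], [-0.9999, 0.0137, 0.0042, -0.0383], [0.0058, 0.1197, 0.9928, 1.5967], [0.0, 0.0, 0.0, 1.0]] ['pixels', 'fx', 'fy', 'cx', 'cy', 'extrinsics']
```

View pics/scene0.png

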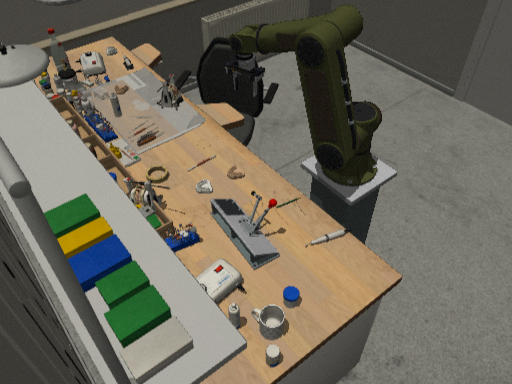

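View pics/top0.png

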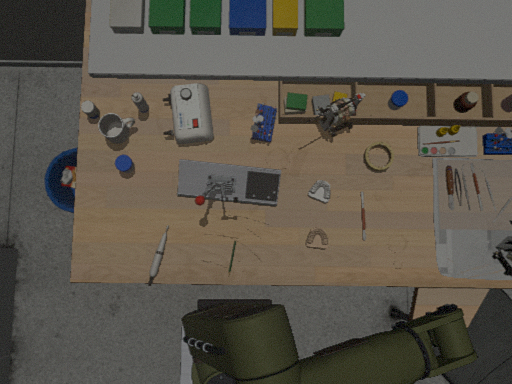

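The scene view shows the jig (~245,230), the white model (~204,186), the tan model (~235,172) and the red knob (272,203). In the top view the bed spans about (178-280, 160-205) with its dark area at (262,186), and the white model is at (320,190), the tan model at (317,239) and the knob at (200,200). I'll enlarge both.

Run:
```python
import cv2,numpy as np
a=cv2.imread("pics/top0.png")[150:255,170:345]; b=cv2.imread("pics/scene0.png")[155:275,185:305]
a=cv2.resize(a,None,fx=4.5,fy=4.5,interpolation=cv2.INTER_CUBIC)
b=cv2.resize(b,None,fx=5,fy=5,interpolation=cv2.INTER_CUBIC)
cv2.imwrite("pics/a.png",cv2.convertScaleAbs(a,alpha=1.6)); cv2.imwrite("pics/b.png",cv2.convertScaleAbs(b,alpha=1.6))
```

```text
(no output)
```

View pics/a.png

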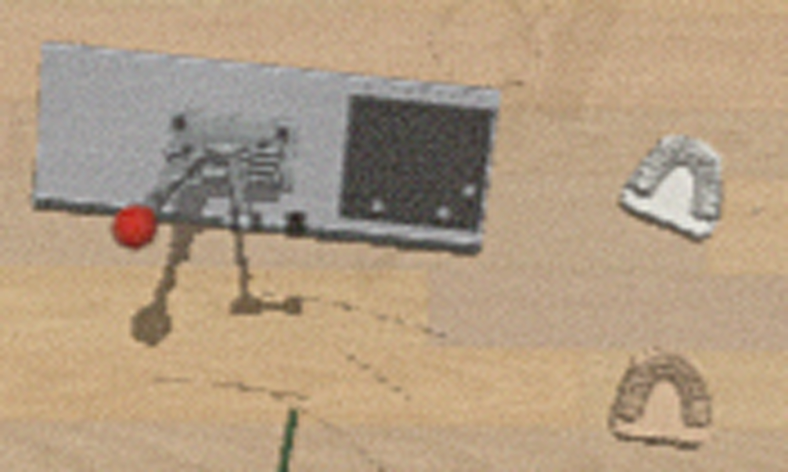

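View pics/b.png

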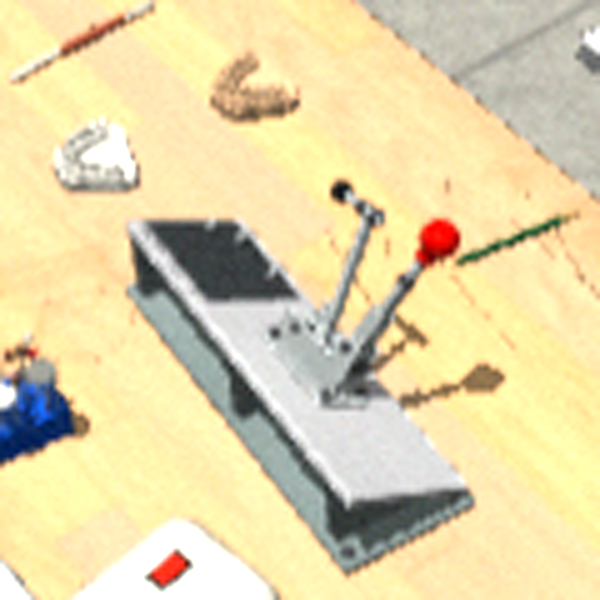

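The enlarged views show three pins as bright dots in the dark area (top px ≈ (253.8,195.6), (268.4,197.1), (274.4,192.2)), the plate corners, and the white model with its heel edge from about (308,195) to (327,203), front pointing up and slightly right. Next I'll measure them.

```bash
cat > h.py <<'E'
import numpy as np,cv2
from scipy.spatial.transform import Rotation as R
from scipy.optimize import least_squares
def load(n): return dict(np.load(n,allow_pickle=True))
def proj(c,P):
    E=c["extrinsics"]; p=(np.atleast_2d(P)-E[:3,3])@E[:3,:3]
    return np.c_[c["cx"]-c["fx"]*p[:,0]/p[:,2], c["cy"]+c["fy"]*p[:,1]/p[:,2]]
def ray(c,uv,z):
    E=c["extrinsics"]; uv=np.atleast_2d(uv).astype(float)
    d=np.c_[(uv[:,0]-c["cx"])/c["fx"],-(uv[:,1]-c["cy"])/c["fy"],-np.ones(len(uv))]@E[:3,:3].T
    return E[:3,3]+d*((z-E[2,3])/d[:,2])[:,None]
def bedT(v):  # x,y,yaw
    return R.from_euler('z',v[2])*R.from_euler('x',np.pi/6), np.array([v[0],v[1],.055])
def spots(c,roi,fn,amin=1):
    x0,y0,x1,y1=roi; g=cv2.resize(c["pixels"][y0:y1,x0:x1],None,fx=4,fy=4,interpolation=cv2.INTER_CUBIC)
    m=fn(cv2.GaussianBlur(g,(5,5),0)).astype(np.uint8)
    n,l,s,ce=cv2.connectedComponentsWithStats(m)
    return m,[(s[i,4]/16,((ce[i]+.5)/4-.5+[x0,y0]).round(2).tolist()) for i in range(1,n) if s[i,4]>=16*amin]
E
python3 - <<'E'
from h import *
t,s=load("top0.npz"),load("scene0.npz")
# pins: bright blobs inside dark zone
for c,roi in((t,(249,176,278,202)),(s,(212,197,243,216))):
    print([x for x in spots(c,roi,lambda g:g.min(2)>105)[1]])
# plate corners via contour of grey
for c,roi in((t,(172,152,290,212)),):
    m,_=spots(c,roi,lambda g:(g.max(2).astype(int)-g.min(2)<28))
    m=cv2.morphologyEx(m,cv2.MORPH_OPEN,np.ones((9,9)))
    k=max(cv2.findContours(m,0,2)[0],key=cv2.contourArea)
    h=cv2.convexHull(k); print("plate",((cv2.approxPolyDP(h,8,True)[:,0]+.5)/4-.5+roi[:2]).round(1).tolist())
for nm,c,roi in(("top",t,(300,172,340,212)),("scene",s,(190,172,220,200))):
    m,sp=spots(c,roi,lambda g:(g.min(2)>105)&(g.max(2).astype(int)-g.min(2)<30),20); print(nm,sp)
    k=max(cv2.findContours(m,0,2)[0],key=cv2.contourArea); h=cv2.convexHull(k)
    p=(cv2.approxPolyDP(h,3,True)[:,0]+.5)/4-.5+roi[:2]; print(p.round(1).tolist())
    if nm=="top": print(ray(c,p,.006).round(4).tolist())
kb=spots(t,(190,190,212,210),lambda g:(g[:,:,2]>100)&(g[:,:,1]<60),5)[1]; ks=spots(s,(262,190,285,215),lambda g:(g[:,:,2]>100)&(g[:,:,1]<60),5)[1]; print(kb,ks)
E
```

```text
[(np.float64(2.8125), [253.46, 200.94])]
[(np.float64(184.5), [228.8, 202.91]), (np.float64(1.75), [217.08, 214.81]), (np.float64(7.5625), [237.34, 215.15])]
plate [[178.6, 159.4], [280.1, 169.1], [276.9, 205.1], [206.9, 208.4], [176.9, 196.4]]
top [(np.float64(122.0625), [318.99, 194.31])]
[[328.1, 199.9], [325.4, 201.4], [309.4, 194.9], [308.4, 191.9], [321.9, 186.9]]
[[0.5587, -0.3207, 0.006], [0.5535, -0.3114, 0.006], [0.5747, -0.2579, 0.006], [0.5848, -0.2546, 0.006], [0.6024, -0.3, 0.006]]
scene [(np.float64(144.1875), [203.81, 185.84])]
[[209.1, 181.4], [211.6, 187.6], [210.9, 190.9], [196.4, 190.4], [195.6, 186.1], [199.1, 181.4], [204.6, 178.9]]
[(np.float64(40.3125), [199.1, 198.99])] [(np.float64(40.8125), [272.12, 202.19])]
```

Run:
```python
from h import *
t,s=load("top0.npz"),load("scene0.npz")
for c,roi in((t,(250,174,279,202)),(s,(210,197,243,216))):
    for th in (60,70,80,90):
        print(th,[x for x in spots(c,roi,lambda g:g.min(2)>th)[1] if x[0]<20])
for nm,c,roi in(("top",t,(300,172,340,212)),("scene",s,(190,172,220,200))):
  g=c["pixels"]; print(nm,"wood",g[roi[1]+2,roi[0]+2],"mid",g[185,320] if nm=="top" else g[186,204])
  for th in(20,30):
    m,sp=spots(c,roi,lambda g:(g.max(2).astype(int)-g.min(2)<th)&(g.max(2)>70),20); print(th,sp)
    m=cv2.morphologyEx(m,cv2.MORPH_OPEN,np.ones((5,5)))
    k=max(cv2.findContours(m,0,2)[0],key=cv2.contourArea); h=cv2.convexHull(k)
    p=(cv2.approxPolyDP(h,3.5,True)[:,0]+.5)/4-.5+roi[:2]; print(p.round(1).tolist())
    if nm=="top": print(ray(c,p,.006).round(4).tolist())
# side-by-side zoom
A=cv2.resize(t["pixels"][172:212,245:345],(800,320),interpolation=cv2.INTER_CUBIC)
B=cv2.resize(s["pixels"][170:220,190:290],(560,280),interpolation=cv2.INTER_CUBIC)
B=cv2.copyMakeBorder(B,0,0,0,240,cv2.BORDER_CONSTANT)
cv2.imwrite("pics/c.png",cv2.convertScaleAbs(np.vstack([A,B]),alpha=1.5))
```

```text
60 [(np.float64(6.0625), [273.78, 191.81]), (np.float64(5.625), [253.4, 195.29]), (np.float64(6.3125), [268.05, 196.78])]
70 [(np.float64(4.625), [278.07, 187.58]), (np.float64(4.0), [273.8, 191.82]), (np.float64(18.5625), [277.49, 197.08]), (np.float64(3.375), [253.39, 195.33]), (np.float64(3.8125), [268.03, 196.76])]
80 [(np.float64(2.0), [278.16, 187.55]), (np.float64(2.25), [273.83, 191.86]), (np.float64(5.3125), [277.81, 195.32]), (np.float64(1.6875), [253.32, 195.35]), (np.float64(2.0), [268.0, 196.75]), (np.float64(5.125), [277.42, 200.2])]
90 [(np.float64(1.0625), [277.7, 195.08])]
60 []
70 []
80 []
90 []
top wood [ 78 100 116] mid [80 84 84]
20 [(np.float64(358.25), [320.28, 190.77])]
[[317.6, 179.9], [324.9, 180.6], [329.6, 184.6], [329.4, 197.6], [326.4, 202.4], [307.6, 194.6], [308.1, 190.9]]
[[0.626, -0.2858, 0.006], [0.6238, -0.3102, 0.006], [0.6104, -0.3261, 0.006], [0.5663, -0.3249, 0.006], [0.5502, -0.3147, 0.006], [0.5755, -0.252, 0.006], [0.5882, -0.2537, 0.006]]
30 [(np.float64(400.625), [320.14, 190.94])]
[[317.9, 179.4], [324.9, 180.1], [330.1, 184.4], [329.6, 197.9], [325.9, 203.1], [307.1, 194.9], [307.9, 190.1]]
[[0.6277, -0.2867, 0.006], [0.6255, -0.3102, 0.006], [0.6113, -0.3278, 0.006], [0.5655, -0.3258, 0.006], [0.5476, -0.3131, 0.006], [0.5746, -0.2504, 0.006], [0.5907, -0.2529, 0.006]]
scene wood [113 160 192] mid [182 195 197]
20 [(np.float64(163.6875), [203.91, 186.78])]
[[207.9, 180.6], [209.9, 183.4], [211.9, 191.1], [209.4, 192.4], [197.4, 191.4], [195.9, 186.9], [198.1, 182.9], [204.4, 179.4]]
30 [(np.float64(179.4375), [203.92, 186.74])]
[[208.1, 180.4], [212.1, 188.4], [212.1, 191.4], [209.9, 192.6], [197.6, 191.9], [195.9, 189.6], [195.6, 186.1], [198.4, 182.1], [204.4, 179.1]]
```

View pics/c.png

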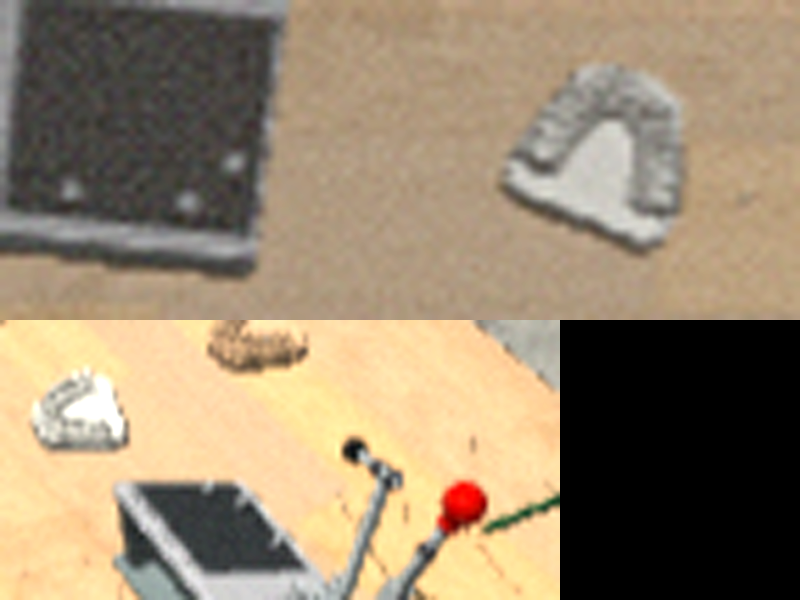

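The zoom shows the pins clearly (top px (253.4,195.3), (268.0,196.8), (273.8,191.8)) and the model's heel edge from (307.3,194.8) to (326.0,202.8). Now I'll fit the poses to these points.

```bash
cat > fit.py <<'E'
from h import *
t,s=load("top0.npz"),load("scene0.npz")
pins=np.array([[-24,-37,8],[24,-37,8],[40.9,-17,8]])/1e3; pt=np.array([[253.4,195.3],[268.03,196.77],[273.8,191.83]])
cor=np.array([[-275,58,0],[55,58,0]])/1e3; ct=np.array([[178.6,159.4],[280.1,169.1]])
cs=np.array([[254.2,255.2],[210.6,199.0]])
def f(v):
    r,o=bedT(v); w=lambda p:r.apply(p)+o
    q=v[3]; k=w(np.array([-.162-.118*np.cos(.15+q),-.006,.044+.118*np.sin(.15+q)]))
    return np.r_[(proj(t,w(pins))-pt).ravel()*2,(proj(t,w(cor))-ct).ravel(),(proj(s,w(cor))-cs).ravel()*.7,
     (proj(t,k)-[199.1,198.99]).ravel()*2,(proj(s,k)-[272.12,202.19]).ravel()*2]
b=least_squares(f,[.55,-.1,-1.65,1.25])
print("bed",b.x.round(4)); print(b.fun.round(2))
base=np.array([[-27,-33.5,0],[27,-33.5,0],[37.4,-14.7,13],[-37.4,-14.7,6]])/1e3
mt=np.array([[307.3,194.8],[326.1,202.8],[329.6,197.8],[308,190.4]])
def g(v):
    P=R.from_euler('z',v[2]).apply(base)+[v[0],v[1],0]
    c=R.from_euler('z',v[2]).apply(np.array([[0,0,.014]]))+[v[0],v[1],0]
    return np.r_[(proj(t,P)-mt).ravel()]
m=least_squares(g,[.58,-.29,-2]); print("model",m.x.round(4)); print(m.fun.round(2))
c=R.from_euler('z',m.x[2]).apply([0,.0,.014])+[m.x[0],m.x[1],0]; print(proj(t,c),proj(s,c),"blob 320.2,190.9 / 203.9,186.8")
E
python3 fit.py
```

```text
bed [ 0.5996 -0.0966 -1.6664  1.2574]
[-0.19 -0.26 -0.25 -0.02 -0.05 -0.31  0.14 -0.84  0.84  0.54  0.78 -0.2
 -0.07 -0.22  1.21  0.48  0.89  1.48]
model [ 0.5925 -0.2946 -1.9315]
[ 1.72  1.5  -2.03 -0.66 -0.   -0.2   0.32 -0.62]
[[320.66999263 189.4324082 ]] [[203.64612913 186.33826519]] blob 320.2,190.9 / 203.9,186.8
```

```bash
cat >> h.py <<'E'
BED=[.5996,-.0966,-1.6664]
F=np.diag([-1.,1,-1])
def flat(yaw): return R.from_euler('z',yaw).as_matrix()@F
def onbed(p): # bed mm -> world pos, tool rotation
    r,o=bedT(BED); return r.apply(np.array(p)/1e3)+o, r.as_matrix()@F
def plan(pos,M,n):
    from station import ctrl, viewer
    o=ctrl.get_obs(); R0=R.from_euler('xyz',o["eef_rot"]).as_matrix()
    w=R.from_matrix(R0.T@M).as_rotvec()/n
    S=sum(R.from_rotvec(w*k).as_matrix() for k in range(n))
    d=np.linalg.solve(S,R0.T@(np.array(pos)-o["ee_pos"]))
    print(n,"x",np.r_[d,w].round(4).tolist(),"| q",o["qpos"].round(2),"t",o["time_s"])
E
python3 -c "
from h import *
plan([.59,-.294,.12],flat(-1.95),10)"
```

```text
10 x [0.0459, 0.0105, 0.0107, -0.0001, -0.0001, -0.0838] | q [-1.28  0.3   1.52  0.    1.32 -0.07] t 0.1
```

The manual's scale: shifts go in shares of 50 mm and turns go in units of 0.2 rad. Converting my numbers, 0.046 m is 0.92, 0.011 m is 0.22, -0.084 rad is -0.42.

```bash
python3 shift.py '{"motion": [[0.92, 0.2, 0.22, 0, 0, -0.42], [0.92, 0.2, 0.22, 0, 0, -0.42], [0.92, 0.2, 0.22, 0, 0, -0.42], [0.92, 0.2, 0.22, 0, 0, -0.42], [0.92, 0.2, 0.22, 0, 0, -0.42], [0.92, 0.2, 0.22, 0, 0, -0.42], [0.92, 0.2, 0.22, 0, 0, -0.42], [0.92, 0.2, 0.22, 0, 0, -0.42], [0.92, 0.2, 0.22, 0, 0, -0.42], [0.92, 0.2, 0.22, 0, 0, -0.42]]}' 0.094 10; python3 shift.py '{"motion": [[0, 0, 0, 0, 0, 0], [0, 0, 0, 0, 0, 0]]}'; python3 -c "
from h import *
plan([.59,-.294,.06],flat(-1.95),4)
from station import ctrl, viewer
c=viewer.camera('top'); cv2.imwrite('pics/d.png',cv2.resize(c['pixels'][140:260,230:390],None,fx=5,fy=5))"
```

```text
time_s: 1.1
ee_pos: [0.5889, -0.2881, 0.1165]
eef_rot: [-3.141, -0.0, 1.197]
force: [1.3, -0.7, 0.3]
grip_width: 0.094
grip_force: 0.0
time_s: 1.3
ee_pos: [0.5879, -0.2889, 0.1167]
eef_rot: [-3.14, -0.0, 1.195]
force: [-0.8, -1.1, 0.7]
grip_width: 0.0944
grip_force: 0.0
4 x [-0.001, 0.001, 0.0142, -0.0003, -0.0, 0.0009] | q [-0.51  0.63  1.3  -0.    1.21 -0.14] t 1.3
```

Scaled: 0.004 m is 0.08, 0.023 m is 0.46.

```bash
python3 shift.py '{"motion": [[-0.02, 0.02, 0.46, 0, 0, 0], [-0.02, 0.02, 0.46, 0, 0, 0], [-0.02, 0.02, 0.46, 0, 0, 0], [-0.02, 0.02, 0.38, 0, 0, 0], [0, 0, 0.08, 0, 0, 0], [0, 0, 0, 0, 0, 0]]}'; python3 -c "
from h import *
from station import ctrl, viewer
plan([.59,-.294,.0245],flat(-1.95),1)
c=viewer.camera('top'); a=cv2.resize(c['pixels'][160:240,270:370],(800,640))[:600//1]
d=viewer.camera('scene'); b=cv2.resize(d['pixels'][140:220,165:245],(480,480))
cv2.imwrite('pics/d.png',cv2.convertScaleAbs(b,alpha=1.5))"
```

```text
time_s: 1.95
ee_pos: [0.5894, -0.2959, 0.0256]
eef_rot: [-3.141, -0.0, 1.192]
force: [-0.7, -0.1, -0.0]
grip_width: 0.0942
grip_force: 0.0
1 x [0.002, -0.0001, 0.0011, -0.0003, -0.0, 0.0004] | q [-0.52  0.75  1.34 -0.    1.05 -0.14] t 1.95
```

View pics/d.png

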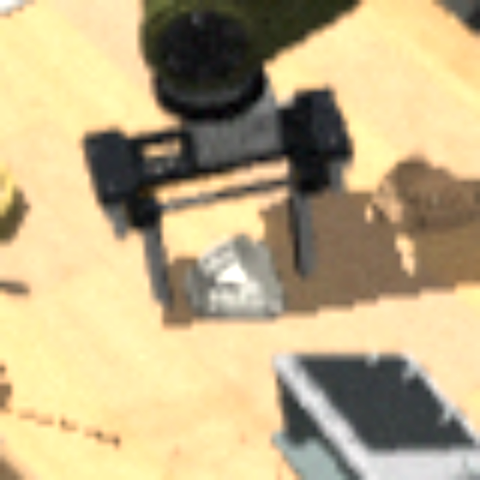

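The model sits between the fingers, with the left finger in front and the right finger at the heel, so I'll close.

Scaled: 0.002 m is 0.04, 0.001 m is 0.02.

```bash
python3 shift.py '{"motion": [[0.04, 0, 0.02, 0, 0, 0], [0, 0, 0, 0, 0, 0], [0, 0, 0, 0, 0, 0], [0, 0, 0, 0, 0, 0], [0, 0, 0, 0, 0, 0], [0, 0, 0, 0, 0, 0], [0, 0, 0, 0, 0, 0], [0, 0, 0, 0, 0, 0]]}' 0.06 15
```

```text
time_s: 2.85
ee_pos: [0.591, -0.293, 0.0248]
eef_rot: [3.141, -0.0, 1.194]
force: [0.2, 1.0, 4.7]
grip_width: 0.0663
grip_force: 15.0
```

```bash
python3 shift.py '{"motion": [[0, 0, -0.4, 0, 0, 0], [0, 0, -0.8, 0, 0, 0], [0, 0, -0.8, 0, 0, 0], [0, 0, -0.4, 0, 0, 0], [0, 0, 0, 0, 0, 0]]}'; python3 -c "
from h import *
plan(*onbed([-5,7,85]),8)"
```

```text
time_s: 3.35
ee_pos: [0.5915, -0.2935, 0.1473]
eef_rot: [3.137, 0.001, 1.194]
force: [-0.5, -0.2, -1.6]
grip_width: 0.0667
grip_force: 15.0
8 x [0.024, -0.0102, -0.0001, -0.0645, 0.0094, -0.0343] | q [-0.52  0.61  1.26 -0.    1.26 -0.14] t 3.35
```

Scaled: 0.024 m is 0.48, -0.0102 m is -0.204, -0.0645 rad is -0.3225.

```bash
python3 shift.py '{"motion": [[0.48, -0.204, 0, -0.3225, 0.047, -0.1715], [0.48, -0.204, 0, -0.3225, 0.047, -0.1715], [0.48, -0.204, 0, -0.3225, 0.047, -0.1715], [0.48, -0.204, 0, -0.3225, 0.047, -0.1715], [0.48, -0.204, 0, -0.3225, 0.047, -0.1715], [0.48, -0.204, 0, -0.3225, 0.047, -0.1715], [0.48, -0.204, 0, -0.3225, 0.047, -0.1715], [0.48, -0.204, 0, -0.3225, 0.047, -0.1715], [0, 0, 0, 0, 0, 0], [0, 0, 0, 0, 0, 0]]}'; python3 -c "
from h import *
plan(*onbed([-5,7,34]),3)
from station import ctrl, viewer
c=viewer.camera('top'); d=viewer.camera('scene'); a=cv2.resize(c['pixels'][150:210,230:300],(560,480)); b=cv2.resize(d['pixels'][145:225,195:295],(600,480))[:,:240+240]
b=cv2.resize(d['pixels'][155:235,185:265],(480,480)); np.savez('g.npz',a=a)
cv2.imwrite('pics/e.png',cv2.convertScaleAbs(b,alpha=1.5))"
```

```text
time_s: 4.35
ee_pos: [0.5625, -0.0873, 0.1275]
eef_rot: [2.624, -0.002, 1.475]
force: [0.6, -0.5, -0.1]
grip_width: 0.0669
grip_force: 15.0
3 x [-0.0002, 0.0012, 0.0159, -0.0022, -0.0007, -0.0003] | q [-0.25  0.24  1.94  0.18  0.46 -0.3 ] t 4.35
```

View pics/e.png

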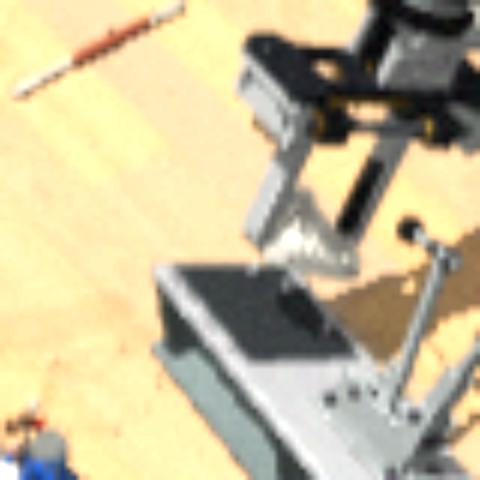

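The model is held parallel above the dark area. I'll lower it.

Scaled: 0.016 m is 0.32, 0.001 m is 0.02, -0.002 rad is -0.01.

```bash
python3 shift.py '{"motion": [[0, 0.02, 0.32, -0.01, 0, 0], [0, 0.02, 0.32, -0.01, 0, 0], [0, 0.02, 0.32, -0.01, 0, 0], [0, 0, 0, 0, 0, 0]]}'; python3 shift.py '{"motion": [[0, 0, 0.06, 0, 0, 0], [0, 0, 0.06, 0, 0, 0], [0, 0, 0, 0, 0, 0]]}'; python3 -c "
from h import *
plan(*onbed([-5,7,25]),1)"
```

```text
time_s: 4.85
ee_pos: [0.5896, -0.0907, 0.0868]
eef_rot: [2.619, -0.003, 1.474]
force: [0.9, 0.0, -0.9]
grip_width: 0.0665
grip_force: 15.0
time_s: 5.15
ee_pos: [0.5926, -0.0905, 0.0837]
eef_rot: [2.616, -0.002, 1.475]
force: [0.1, -0.0, -0.8]
grip_width: 0.0665
grip_force: 15.0
1 x [-0.0004, -0.0008, 0.0036, 0.0024, -0.0017, -0.0013] | q [-0.24  0.37  1.89  0.21  0.36 -0.33] t 5.15
```

Now lower onto contact in 1 mm steps while watching the force.

Scaled: 0.0015 m is 0.03, 0.001 m is 0.02.

```bash
python3 shift.py '{"motion": [[0, 0, 0.03, 0, 0, 0], [0, 0, 0.02, 0, 0, 0], [0, 0, 0, 0, 0, 0]]}'; python3 shift.py '{"motion": [[0, 0, 0.02, 0, 0, 0], [0, 0, 0, 0, 0, 0]]}';python3 shift.py '{"motion": [[0, 0, 0.02, 0, 0, 0], [0, 0, 0, 0, 0, 0]]}'; python3 -c "
from h import *
plan(*onbed([-5,7,25]),1)"
```

```text
time_s: 5.45
ee_pos: [0.5938, -0.0904, 0.0814]
eef_rot: [2.616, -0.002, 1.475]
force: [0.5, -0.4, -1.6]
grip_width: 0.0669
grip_force: 15.0
time_s: 5.65
ee_pos: [0.5943, -0.0905, 0.0806]
eef_rot: [2.616, -0.002, 1.475]
force: [-2.5, 0.5, 1.8]
grip_width: 0.0665
grip_force: 15.0
time_s: 5.85
ee_pos: [0.5946, -0.0905, 0.0801]
eef_rot: [2.616, -0.002, 1.475]
force: [-11.4, 2.0, 11.7]
grip_width: 0.0669
grip_force: 15.0
1 x [-0.0006, -0.0008, -0.0005, 0.0022, -0.0019, -0.0009] | q [-0.24  0.38  1.88  0.22  0.36 -0.33] t 5.85
```

Contact with the bed, about 16 N. I'll ease off slightly and slide downhill (tool −y) towards the heel pins.

Scaled: -0.001 m is -0.02.

```bash
python3 shift.py '{"motion": [[0, 0, -0.02, 0, 0, 0], [0, 0, 0, 0, 0, 0]]}'; python3 shift.py '{"motion": [[0, -0.04, 0, 0, 0, 0], [0, -0.04, 0, 0, 0, 0], [0, 0, 0, 0, 0, 0]]}';python3 shift.py '{"motion": [[0, -0.02, 0, 0, 0, 0], [0, 0, 0, 0, 0, 0]]}'; python3 shift.py '{"motion": [[0, -0.02, 0, 0, 0, 0], [0, 0, 0, 0, 0, 0]]}';python3 -c "
from h import *
plan(*onbed([0,0,25]),1)"
```

```text
time_s: 6.05
ee_pos: [0.5943, -0.0905, 0.0805]
eef_rot: [2.616, -0.002, 1.475]
force: [-0.7, 0.9, -1.0]
grip_width: 0.0669
grip_force: 15.0
time_s: 6.35
ee_pos: [0.5905, -0.0901, 0.0781]
eef_rot: [2.616, -0.002, 1.475]
force: [-0.0, 0.7, -1.3]
grip_width: 0.0667
grip_force: 15.0
time_s: 6.55
ee_pos: [0.5899, -0.0901, 0.0778]
eef_rot: [2.616, -0.002, 1.475]
force: [0.4, 0.4, -1.6]
grip_width: 0.0663
grip_force: 15.0
time_s: 6.75
ee_pos: [0.589, -0.09, 0.0773]
eef_rot: [2.616, -0.002, 1.475]
force: [0.3, 0.4, -0.6]
grip_width: 0.0667
grip_force: 15.0
1 x [-0.0055, -0.0015, -0.0001, 0.002, -0.0018, -0.0012] | q [-0.25  0.38  1.9   0.23  0.35 -0.34] t 6.75
```

```bash
for i in 1 2 3; do python3 shift.py '{"motion": [[0, -0.02, 0, 0, 0, 0], [0, 0, 0, 0, 0, 0]]}' | grep -E 'pos|force: \['; done; python3 -c "
from h import *
plan(*onbed([0,0,25]),1)"
```

```text
ee_pos: [0.5882, -0.0899, 0.0768]
force: [-0.2, 0.5, -0.1]
ee_pos: [0.5873, -0.0898, 0.0763]
force: [-0.6, 0.0, -1.1]
ee_pos: [0.5868, -0.0898, 0.0762]
force: [2.3, 0.2, -0.1]
1 x [-0.0055, 0.001, 0.0001, 0.0031, -0.0017, -0.0012] | q [-0.25  0.38  1.91  0.23  0.34 -0.35] t 7.35
```

The heel pins are touched. Next is the side pin (tool −x).

Scaled: -0.0015 m is -0.03.

```bash
python3 shift.py '{"motion": [[-0.03, 0, 0, 0, 0, 0], [-0.03, 0, 0, 0, 0, 0], [0, 0, 0, 0, 0, 0]]}'| grep -E 'pos|force: \['; for i in 1 2 3 ; do python3 shift.py '{"motion": [[-0.02, 0, 0, 0, 0, 0], [0, 0, 0, 0, 0, 0]]}' | grep -E 'pos|force: \['; done; python3 -c "
from h import *
plan(*onbed([0,0,25]),1)"
```

```text
ee_pos: [0.5865, -0.093, 0.0762]
force: [3.3, 0.8, 1.3]
ee_pos: [0.5864, -0.0939, 0.0761]
force: [3.4, 1.9, 1.1]
ee_pos: [0.5863, -0.0948, 0.0761]
force: [4.4, 2.1, 1.2]
ee_pos: [0.5862, -0.0955, 0.0761]
force: [5.4, 4.4, 0.9]
1 x [0.0002, 0.0011, 0.0, 0.0026, -0.0021, -0.0011] | q [-0.26  0.38  1.91  0.25  0.35 -0.37] t 8.25
```

```bash
for i in 1 2 ; do python3 shift.py '{"motion": [[-0.016, 0, 0, 0, 0, 0], [0, 0, 0, 0, 0, 0]]}' | grep -E 'pos|force: \['; done; python3 -c "
from h import *
plan(*onbed([0,0,25]),1)"
```

```text
ee_pos: [0.5861, -0.0958, 0.0761]
force: [6.2, 10.1, 2.3]
ee_pos: [0.5861, -0.0962, 0.0762]
force: [6.5, 14.1, 2.3]
1 x [0.0009, 0.0011, 0.0, 0.0024, -0.0032, -0.0006] | q [-0.26  0.38  1.91  0.25  0.35 -0.38] t 8.65
```

```bash
for i in 1 2 ; do python3 shift.py '{"motion": [[0, 0, 0.01, 0, 0, 0], [0, 0, 0, 0, 0, 0]]}' | grep -E 'pos|force: \['; done; python3 shift.py '{"motion": [[0, 0, 0, 0, 0, 0], [0, 0, 0, 0, 0, 0], [0, 0, 0, 0, 0, 0], [0, 0, 0, 0, 0, 0], [0, 0, 0, 0, 0, 0]]}' 0.084;  python3 -c "
from h import *
plan(*onbed([0,0,25]),1)
from station import ctrl, viewer
for n in('top','scene'):
  c=viewer.camera(n); np.savez(n+'1.npz',**c)
a=cv2.resize(load('top1.npz')['pixels'][160:215,225:295],(560,440)); b=cv2.resize(c['pixels'][165:220,185:265],(640,440))[:,:240]
cv2.imwrite('pics/f.png',cv2.convertScaleAbs(np.hstack([a,cv2.resize(c['pixels'][180:235,205:235],(240,440))]),alpha=1.5))"
```

```text
ee_pos: [0.5863, -0.0962, 0.0758]
force: [5.1, 11.6, 4.7]
ee_pos: [0.5864, -0.0963, 0.0757]
force: [-2.2, 12.0, 12.6]
time_s: 9.55
ee_pos: [0.5862, -0.0975, 0.0748]
eef_rot: [2.616, -0.002, 1.475]
force: [0.6, 0.7, 0.1]
grip_width: 0.084
grip_force: 0.0
1 x [0.0021, 0.0016, -0.0012, 0.0018, -0.0018, -0.0012] | q [-0.26  0.38  1.91  0.25  0.34 -0.38] t 9.55
```

View pics/f.png

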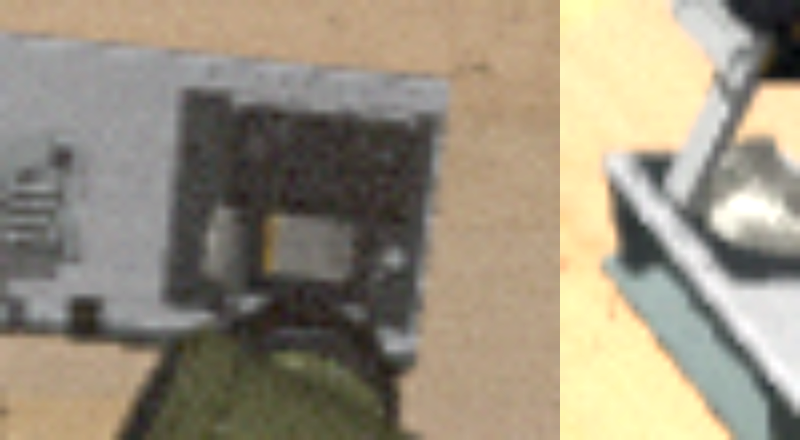

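Released. The top view shows the side pin at crop (395,258), right by the gripper's edge, and the white model under the gripper. I'll confirm and seat it with a light downhill push from the front finger.

```bash
python3 shift.py '{"motion": [[0.02, -0.06, -0.03, 0, 0, 0], [0, -0.06, 0, 0, 0, 0], [0, 0, 0, 0, 0, 0]]}'| grep -E 'pos|force: \['; for i in 1 2 3; do python3 shift.py '{"motion": [[0, -0.02, 0, 0, 0, 0], [0, 0, 0, 0, 0, 0]]}'| grep -E 'pos|force: \['; done; python3 -c "
from h import *
plan(*onbed([0,0,25]),1)"
```

```text
ee_pos: [0.58, -0.0957, 0.073]
force: [-0.7, -0.6, 0.8]
ee_pos: [0.5796, -0.0957, 0.0728]
force: [0.2, -0.3, 0.4]
ee_pos: [0.5787, -0.0956, 0.0723]
force: [0.0, -0.5, 0.8]
ee_pos: [0.5784, -0.0957, 0.0723]
force: [2.9, -0.6, 1.1]
1 x [0.0011, 0.0097, 0.0006, 0.0037, -0.0015, -0.0011] | q [-0.26  0.37  1.93  0.27  0.33 -0.4 ] t 10.55
```

```bash
for i in 1 2; do python3 shift.py '{"motion": [[0, -0.02, 0, 0, 0, 0], [0, 0, 0, 0, 0, 0]]}'| grep -E 'pos|force: \['; done; python3 shift.py '{"motion": [[0, 0.08, 0, 0, 0, 0], [0, 0.1, 0, 0, 0, 0], [0, 0, 0, 0, 0, 0]]}' 0.09 | grep -E 'pos|force: \['; python3 -c "
from h import *
plan(*onbed([0,-1.1,25]),1)"
```

```text
ee_pos: [0.5781, -0.0958, 0.0724]
force: [6.2, -0.1, 2.4]
ee_pos: [0.5779, -0.0958, 0.0725]
force: [9.4, 0.5, 4.2]
ee_pos: [0.5842, -0.0961, 0.0754]
force: [0.4, -0.2, 0.2]
1 x [0.001, 0.002, 0.0004, 0.0019, -0.0019, -0.0011] | q [-0.26  0.38  1.91  0.25  0.34 -0.38] t 11.25
```

The heel is seated. I'll retreat straight off the bed, swing the gripper aside and look.

Scaled: 0.002 m is 0.04, -0.03 m is -0.6.

```bash
python3 shift.py '{"motion": [[0, 0.04, -0.1, 0, 0, 0], [0, 0, -0.4, 0, 0, 0], [0, 0, -0.6, 0, 0, 0], [0, 0, -0.6, 0, 0, 0], [0, 0, -0.6, 0, 0, 0], [0, 0, -0.6, 0, 0, 0], [0, 0, -0.6, 0, 0, 0], [0, 0, -0.6, 0, 0, 0], [0, 0, 0, 0, 0, 0]]}' 0.094; python3 -c "
from h import *
from station import ctrl, viewer
for n in('top','scene'):
  c=viewer.camera(n); np.savez(n+'2.npz',**c)
a=cv2.resize(load('top2.npz')['pixels'][165:210,240:285],(440,440)); 
cv2.imwrite('pics/g.png',cv2.convertScaleAbs(np.hstack([a,cv2.resize(c['pixels'][185:225,205:237],(352,440))]),alpha=1.5))
kn=lambda q,dz=0:[-162-118*np.cos(.15+q),-6,44+118*np.sin(.15+q)+dz]
plan(*onbed(kn(1.257,50)),6)"
```

```text
time_s: 12.15
ee_pos: [0.4829, -0.087, 0.2573]
eef_rot: [2.611, -0.001, 1.475]
force: [0.9, -0.5, -0.5]
grip_width: 0.0939
grip_force: 0.0
6 x [0.0304, -0.0007, 0.0034, 0.0005, -0.0002, -0.0002] | q [-0.31 -0.12  1.99  0.16  0.75 -0.3 ] t 12.25
```

View pics/g.png

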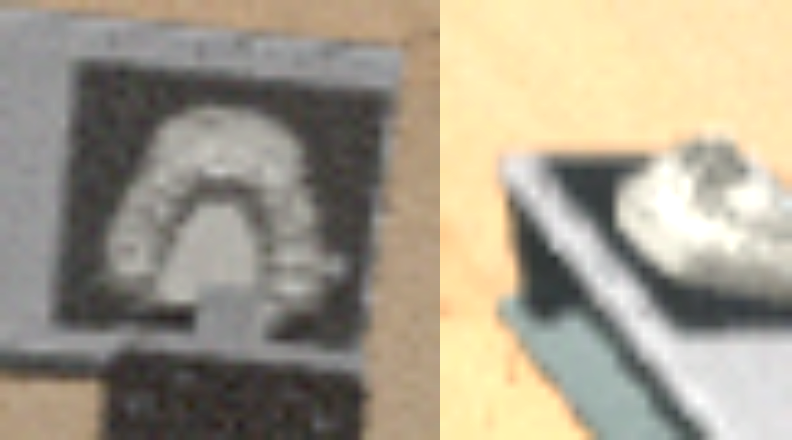

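The model looks home, with its right corner at the side pin (crop 330,265). Before crossing over the clamp I'll check how high its arm stands.

```bash
python3 -c "
from h import *
s=load('scene0.npz'); r,o=bedT(BED)
for uv in([253,192.6],[259,197.2],[252,190]):
  a,b=r.inv().apply(ray(s,uv,.0)-o)[0],r.inv().apply(ray(s,uv,.3)-o)[0]
  k=(-.006-a[1])/(b[1]-a[1]); print((a+k*(b-a)).round(3))
"
```

```text
[-0.075 -0.006  0.128]
[-0.112 -0.006  0.134]
[-0.064 -0.006  0.132]
```

The arm's top is at about 140 mm and the fingertips are at about 200 mm, so it is clear. I'll move over the knob.

Scaled: 0.03 m is 0.6, 0.005 m is 0.1.

```bash
python3 shift.py '{"motion": [[0.6, 0, 0, 0, 0, 0], [0.6, 0, 0, 0, 0, 0], [0.6, 0, 0, 0, 0, 0], [0.6, 0, 0.1, 0, 0, 0], [0.6, 0, 0.1, 0, 0, 0], [0.6, 0, 0.1, 0, 0, 0], [0.04, -0.08, 0.1, 0, 0, 0], [0, 0, 0, 0, 0, 0]]}' 0.06 20;  python3 -c "
from h import *
from station import ctrl, viewer
kn=lambda q,dz=0:[-162-118*np.cos(.15+q),-6,44+118*np.sin(.15+q)+dz]
plan(*onbed(kn(1.257,50)),1)
plan(*onbed(kn(1.257,-3)),3)
c=viewer.camera('scene'); t=viewer.camera('top')
print(spots(c,(255,185,295,220),lambda g:(g[:,:,2]>100)&(g[:,:,1]<60),5)[1])
a=cv2.resize(t['pixels'][165:210,240:285],(440,440))
cv2.imwrite('pics/i.png',cv2.convertScaleAbs(np.hstack([a,cv2.resize(c['pixels'][165:225,245:293],(352,440))]),alpha=1.5))"
```

```text
time_s: 13.05
ee_pos: [0.5065, 0.0942, 0.2324]
eef_rot: [2.62, -0.001, 1.477]
force: [-0.4, 0.2, -0.0]
grip_width: 0.0599
grip_force: 0.0
1 x [0.0002, 0.0013, -0.0013, -0.0016, -0.0018, 0.001] | q [ 0.18 -0.02  1.95 -0.2   0.71  0.39] t 13.05
3 x [0.0001, 0.0005, 0.0172, -0.0005, -0.0006, 0.0003] | q [ 0.18 -0.02  1.95 -0.2   0.71  0.39] t 13.05
[(np.float64(38.375), [272.04, 202.74])]
```

View pics/i.png

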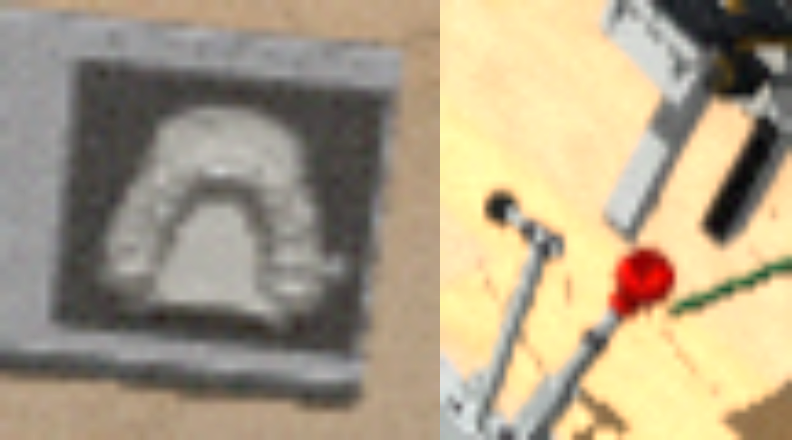

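The model sits square at the pins, and the open fingers straddle the red knob (crop 645,278). I'll descend and pinch.

The manual's scale: shifts go in shares of 50 mm and turns go in units of 0.2 rad. Converting my numbers, 0.015 m is 0.3, 0.001 m is 0.02.

```bash
python3 shift.py '{"motion": [[0, 0.02, 0.3, 0, 0, 0], [0, 0, 0.3, 0, 0, 0], [0, 0, 0.3, 0, 0, 0], [0, 0, 0, 0, 0, 0]]}' | grep -E 'pos|force: \['; python3 shift.py '{"motion": [[0, 0, 0, 0, 0, 0], [0, 0, 0, 0, 0, 0], [0, 0, 0, 0, 0, 0], [0, 0, 0, 0, 0, 0], [0, 0, 0, 0, 0, 0]]}' 0.02 25; python3 -c "
from h import *
kn=lambda q,dz=0:[-162-118*np.cos(.15+q),-6,44+118*np.sin(.15+q)+dz]
plan(*onbed(kn(1.257,3)),1)
for a,b in zip(np.linspace(1.257,.35,8)[:-1],np.linspace(1.257,.35,8)[1:]): d=np.array(kn(b))-kn(a); print((-d[0]).round(1),(-d[2]).round(1))
print()
q=[.35,.3,.25,.2,.15,.1,.05,0]
for a,b in zip(q[:-1],q[1:]): d=np.array(kn(b))-kn(a); print((-d[0]).round(1),(-d[2]).round(1))
"
```

```text
ee_pos: [0.5303, 0.0903, 0.1948]
force: [-0.1, -0.1, 0.3]
time_s: 14.05
ee_pos: [0.5285, 0.0917, 0.1951]
eef_rot: [2.621, -0.001, 1.475]
force: [-19.6, 3.2, 4.0]
grip_width: 0.0285
grip_force: 25.0
1 x [0.0006, 0.0008, 0.0023, -0.003, -0.0011, -0.0011] | q [ 0.16  0.08  1.95 -0.22  0.62  0.4 ] t 14.05
14.9 3.5
14.3 5.4
13.5 7.2
12.5 8.8
11.2 10.4
9.8 11.7
8.2 12.9

2.7 5.2
2.4 5.4
2.2 5.5
1.9 5.6
1.6 5.7
1.3 5.8
1.0 5.8
```

Scaled: -0.001 m is -0.02, 0.001 m is 0.02.

```bash
python3 shift.py '{"motion": [[0, -0.02, 0.02, 0, 0, 0], [0, -0.02, 0.02, 0, 0, 0], [0, 0, 0, 0, 0, 0]]}'; python3 shift.py '{"motion": [[0.1, 0, 0.02, 0, 0, 0], [0.1, 0, 0.02, 0, 0, 0], [0.1, 0, 0.02, 0, 0, 0], [0.1, 0, 0.02, 0, 0, 0], [0, 0, 0, 0, 0, 0]]}'
```

```text
time_s: 14.35
ee_pos: [0.5289, 0.0925, 0.1945]
eef_rot: [2.616, -0.003, 1.476]
force: [-22.9, 8.0, 16.9]
grip_width: 0.0286
grip_force: 25.0
time_s: 14.85
ee_pos: [0.5333, 0.1118, 0.1897]
eef_rot: [2.617, -0.002, 1.476]
force: [-3.8, 3.2, -1.8]
grip_width: 0.0287
grip_force: 25.0
```

The force has dropped and the knob is following. I'll continue along the arc.

```bash
cat > w.py <<'E'
from h import *
from station import ctrl, viewer
o=ctrl.get_obs(); r,b=bedT(BED); p=r.inv().apply(o["ee_pos"]-b)*1e3; g=p-[-162,-6,44+3]
print("bed",p.round(1),"F bed",r.inv().apply(o["force"]).round(1),"rad",np.hypot(g[0],g[2]).round(1),"q",(np.arctan2(g[2],-g[0])-.15).round(3),"w",o["grip_width"],o["time_s"])
c=viewer.camera('scene'); print(spots(c,(255,180,315,240),lambda g:(g[:,:,2]>100)&(g[:,:,1]<60),3)[1])
E
python3 w.py; python3 shift.py '{"motion": [[0.14, 0, 0.066, 0, 0, 0], [0.14, 0, 0.072, 0, 0, 0], [0.136, 0, 0.08, 0, 0, 0], [0, 0, 0, 0, 0, 0]]}' >/dev/null; python3 w.py
```

```text
bed [-201.1   -7.   159.6] F bed [-2.8 -4.4  0.5] rad 119.2 q 1.086 w 0.028677947793571378 14.85
[(np.float64(8.75), [275.12, 208.19])]
bed [-222.3   -7.   148.6] F bed [-2.9 -5.2  2.3] rad 118.1 q 0.885 w 0.02817849361662891 15.3
[(np.float64(8.875), [277.25, 214.1])]
```

Scaled: 0.0076 m is 0.152, 0.0072 m is 0.144.

```bash
python3 shift.py '{"motion": [[0.152, 0, 0.098, 0, 0, 0], [0.144, 0, 0.11, 0, 0, 0], [0.134, 0, 0.12, 0, 0, 0], [0.126, 0, 0.13, 0, 0, 0], [0, 0, 0, 0, 0, 0]]}' >/dev/null; python3 w.py;  python3 shift.py '{"motion": [[0.114, 0, 0.14, 0, 0, 0], [0.104, 0, 0.148, 0, 0, 0], [0.06, 0, 0.1, 0, 0, 0], [0, 0, 0, 0, 0, 0]]}' >/dev/null; python3 w.py
```

```text
bed [-249.7   -7.1  125.3] F bed [-4.2 -4.7 -2. ] rad 117.6 q 0.579 w 0.028733226109395767 15.85
[(np.float64(7.875), [278.77, 223.92])]
bed [-263.2   -7.1  106.3] F bed [-2.6 -7.8  0.2] rad 117.3 q 0.38 w 0.028300701489398325 16.3
[(np.float64(10.6875), [278.43, 230.81])]
```

Scaled: 0.0054 m is 0.108, 0.0053 m is 0.106.

```bash
python3 shift.py '{"motion": [[0.056, 0, 0.104, 0, 0, 0], [0.052, 0, 0.106, 0, 0, 0], [0.046, 0, 0.108, 0, 0, 0], [0, 0, 0, 0, 0, 0]]}' >/dev/null; python3 w.py;  python3 shift.py '{"motion": [[0.04, 0, 0.11, 0, 0, 0], [0.036, 0, 0.112, 0, 0, 0], [0.03, 0, 0.114, 0, 0, 0], [0, 0, 0, 0, 0, 0]]}' >/dev/null; python3 w.py
```

```text
bed [-270.8   -7.1   90.6] F bed [-0.7 -9.3  2.8] rad 117.2 q 0.231 w 0.028493131685414494 16.75
[(np.float64(7.3125), [278.11, 235.01])]
bed [-276.1   -7.1   73.7] F bed [-2.2 -7.  -0.6] rad 117.2 q 0.08 w 0.02882964142489145 17.2
[]
```

Scaled: 0.004 m is 0.08, 0.001 m is 0.02.

```bash
python3 shift.py '{"motion": [[0.02, 0, 0.08, 0, 0, 0], [0.016, 0, 0.08, 0, 0, 0], [0, 0, 0, 0, 0, 0]]}' >/dev/null; python3 w.py;  python3 shift.py '{"motion": [[0.01, 0, 0.06, 0, 0, 0], [0, 0, 0, 0, 0, 0]]}' >/dev/null; python3 w.py
```

```text
bed [-277.7   -7.1   65.7] F bed [-1.6 -8.  -2.3] rad 117.2 q 0.01 w 0.02856481216740773 17.55
[]
bed [-278.2   -7.1   63.2] F bed [-0.  -9.6  4.7] rad 117.3 q -0.011 w 0.028548444508551745 17.8
[]
```

The handle is on its stop. I'll give a small extra push, then open and retreat.

Scaled: 0.002 m is 0.04.

```bash
python3 shift.py '{"motion": [[0, 0, 0.04, 0, 0, 0], [0, 0, 0, 0, 0, 0]]}' >/dev/null; python3 w.py;  python3 shift.py '{"motion": [[0, 0, 0, 0, 0, 0], [0, 0, 0, 0, 0, 0], [0, 0, 0, 0, 0, 0], [0, 0, 0, 0, 0, 0]]}' 0.06 >/dev/null; python3 shift.py '{"motion": [[0, 0, -0.2, 0, 0, 0], [0, 0, -0.4, 0, 0, 0], [0, 0, -0.6, 0, 0, 0], [0, 0, -0.8, 0, 0, 0], [0, 0, -0.8, 0, 0, 0], [0, 0, -0.6, 0, 0, 0], [0, 0, 0, 0, 0, 0]]}'; python3 -c "
from h import *
from station import ctrl, viewer
c=viewer.camera('scene'); t=viewer.camera('top')
kb=spots(c,(250,200,320,270),lambda g:(g[:,:,2]>100)&(g[:,:,1]<60),5)[1]; print(kb)
r,o=bedT(BED)
for q in(0,.03,.07,.3): print(q,proj(c,r.apply(np.array([-.162-.118*np.cos(.15+q),-.006,.044+.118*np.sin(.15+q)]))+o))
a=cv2.resize(t['pixels'][155:215,170:290],(800,400)); b=cv2.resize(c['pixels'][180:260,200:300],(250,200))
cv2.imwrite('pics/j.png',cv2.convertScaleAbs(np.vstack([a,cv2.copyMakeBorder(b,0,0,0,550,0)]),alpha=1.5))"
```

```text
bed [-278.4   -7.    61.7] F bed [ -0.5 -12.   12.5] rad 117.3 q -0.025 w 0.028646375759195486 18.05
[]
time_s: 19.2
ee_pos: [0.5052, 0.1928, 0.2565]
eef_rot: [2.61, -0.006, 1.476]
force: [0.2, 0.2, 0.1]
grip_width: 0.0599
grip_force: 0.0
[(np.float64(51.125), [275.27, 240.18])]
0 [[276.05493684 241.36700223]]
0.03 [[276.38525456 240.52337056]]
0.07 [[276.79690636 239.37308919]]
0.3 [[278.48890941 232.29726964]]
```

View pics/j.png

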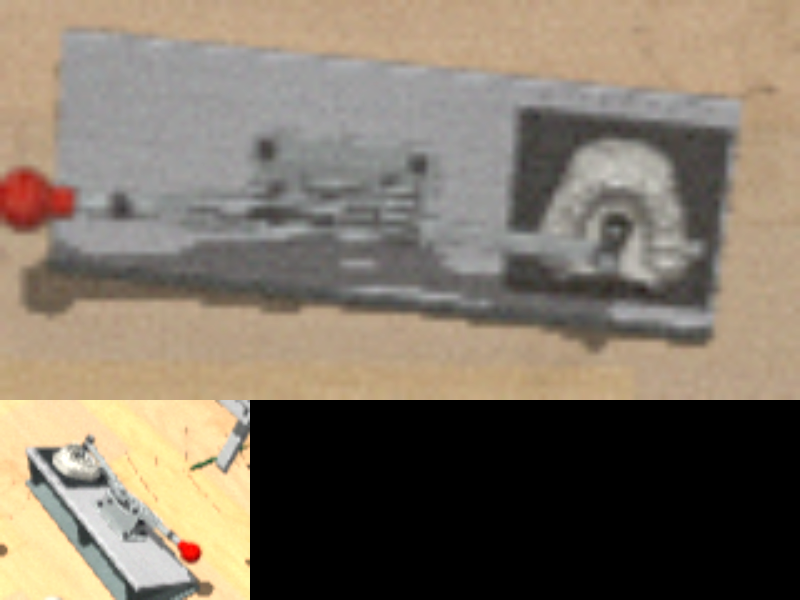

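The clamp arm is down with its pad on the model, the model's right corner is still at the side pin (crop 695,245), and the red knob is at the locked position (scene px 275.3,240.2). The gripper is clear, so I'll hand in.

```bash
python3 -c "
from station import ctrl, viewer
print(ctrl.hand_in())"
```

```text
the job is handed in; nothing more can be done
None
```

I handed the job in at about 19 s of the 54 s allowed: the white model is on the bed against the heel and side pins, the clamp is closed to its stop with the pad on the model, and the gripper is clear. The hand-in returned no verdict, the pad force couldn't be measured, and I didn't re-check the other items at the end, though the arm never touched them.

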